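# Change a canister's screw cap for its pouring spout

## Robot

A 6-joint arm with a two-finger parallel gripper is mounted at the origin on a cart in front of the work surface, level with it; the furniture and walls round the work are solid. World frame = base frame: x ahead of the robot, y to its left, z up, the work surface at z = 0. Lengths are in m, angles in rad, forces in N, time in s.
With the tool pointing down it reaches from about 0.15 to 0.775 m from the base axis. Payload 6.1 kg.
Tool frame: the origin (TCP) lies midway between the tips of the shut fingers; the grasp point (between the pads) lies 19 mm behind it; z points along the fingers, y is the line along which they close (so a half turn about z gives the same grasp; the last joint's range is limited). The gripper opens to 85 mm and grips with 20 to 120 N. Pads are 22 mm wide; open, the fingers measure 114 mm over their backs; the gripper's body (76 mm by 85 mm) begins 54 mm behind the grasp point. The pads swing forward as they close: fully open they stand 13 mm farther back than shut.
Start: joints at [-1.222, 0.126, -0.04, 1.405, 0, 1.571], TCP at [0.179, -0.493, 0.231] pointing down, gripper open.
Joint ranges: [-2.72, 2.72], [-0.95, 1.95], [-1.27, 1.35], [-1.78, 2.02], [-1.46, 1.47], [-3.14, 3.14]. Speed limits (rad/s): [2.39, 2.39, 3.01, 3.14, 3.14, 3.14].

## Interface

Orientations are given as a unit quaternion [x, y, z, w].
In Python, from station import robot gives the robot as it stands. Calls block until the motion is done:
- robot.move_ptp(position, orientation): joint-space move of the TCP to a pose.
- robot.movel(position, rate=0.15, attitude=None, contact_N=None): straight line of the TCP; attitude=None keeps the orientation; rate is the mean speed in m/s. With contact_N (N) it stops when the force on the tool has changed by that much, and returns True; else False.
- robot.set_joints(angles): joint-space move.
- robot.open_gripper() and robot.close_gripper(force=None): open the fingers fully, or close them until they stop; force is the grip in N (None keeps the last).
- robot.wait(seconds).
- robot.inverse_kinematics(position, orientation): joint angles nearest the present ones, or None.
- robot.grab_frame(name): name is "side" or "top" or "wrist"; returns a dict with "image" (480x640x3 uint8, red, green, blue), "vertical_fov" (degrees; the focal length in pixels is half the picture's height over the tangent of half this angle, whatever the lens; pixels are square), "cx", "cy" (the principal point, pixels), "pose" (4x4, takes a point from camera to world coordinates). Camera axes: x right, y down, z forward; pixel columns grow to the right and rows downward; lengths in m; the calibration is good to about 2 mm. A picture is of the moment at which its call begins. There is no depth.
A pose or a line that the arm cannot do raises robot.MotionError and nothing moves.
- robot.close_job(): hands the job in; it is judged then, once.
Trained networks look in a picture, given as the dict that the camera call returned (one of the last four; its "shot" number tells which), for a name from the list of things; names that differ only in an ending like _2 or _b are one class to them, and where a whole thing is asked for, a point or a joint stands for the part that bears it (a point fixed in the world has none). Each returns a list of dicts, best first, with "confidence" (0 to 1); they miss things now and then, are a little off and sometimes report something else, mostly with a low value. They report only what shows in the picture. A call takes as long as a camera call. They do not tell look-alikes from the thing itself.
- robot.search_frame(target, picture): "rect" ([centre column, centre row, width, height] as shares, 0 to 1, of the picture: columns of its width, rows of its height, round what is visible of it).
- robot.landmark_of(target, picture): "position" ([column, row] as shares, 0 to 1, of the picture: columns of its width, rows of its height: a listed point, or the origin of a listed thing).
Readings, each from a call of its own:
- robot.current_time(): time.
- robot.current_qpos(): joint angles.
- robot.current_dq(): joint speeds.
- robot.current_joint_efforts(): joint torques, N m.
- robot.current_ee_pos(): TCP position.
- robot.current_tcp_rot(): TCP orientation.
- robot.current_wrist_force(): force on the tool from outside, world axes, zero at the start.
- robot.current_torque(): the same for the moment, N m.
- robot.current_width(): opening from 0.0 (shut) to 1.0 (fully open).
- robot.current_gripper_force(): force on a finger pad.
Only numpy, scipy, OpenCV 4.12 (cv2) and the standard library are available. Lean on these libraries where they do the work, as an engineer would, in place of code of your own. Each camera call takes 0.05 s, during which the arm holds its last target. There are 200 camera calls.

## Task

Get the white canister ready for pouring: unscrew its black cap turn by turn until the thread lets go, lift it off and stand it on the saucer, open side down. Then slip the grey pouring spout over the canister's leaning neck until its foot sits flat on the shoulder, and let go of it. Leave the jars, bottle, tin and carton standing round about where they are.

Things in the scene. Friction and masses are not known exactly. Their poses are not given: they have to be found in the camera images.
- canister: Full, heavy white plastic canister; stands firm (never shifts). 210 (x) x 150 (y) x 225 mm high, loop handle to 268 mm on the flat rear half of its top. Origin: centre of its underside. The front (-x) half of its top is a flat shoulder sloping down to the front at 35 degrees; the neck stands square on the middle of it, so it leans 35 degrees from vertical to the front.
- neck (a point): Where the neck's axis meets the sloping shoulder; z points outward along the neck (35 degrees from vertical). Under the cap: a stub 45 mm across, 26 mm long, with an outside thread 55 mm across, right-handed, 8 mm a turn. Nothing else stands on the shoulder for 55 mm round the axis.
- cap: Black ribbed screw cap, 66 mm across, 30 mm high, 32 to 52 g. Origin: centre of its open underside; z out of its closed top. Starts screwed home, origin 1.6 mm off the shoulder. Loosens anticlockwise seen from above it, rises 8 mm a turn with 1 mm play either way, stays where left, turns easily (0.5 N m), is free after a little over 1.5 turns (12 mm up); until then it cannot be pulled off.
- spout: Grey slip-on pouring spout, no thread, standing upright on the table. Sleeve foot 66 mm outside, 59 mm inside, open below, 31 mm deep; a cone narrows from 35 to 62 mm up to a straight tube 34 mm across, top at 112 mm (take it there). 42 to 84 g. Origin: centre of its open foot; z up its axis.
- saucer: White ceramic saucer, 150 mm across, rim 16 mm high, standing on the table. Origin at the centre of its underside, z up. Its flat middle is about 5 mm above its underside and is 90 mm wide.
- clear_bottle: Bystander: clear glass bottle with black cap, 62 mm across, 237 mm high. Origin at the centre of its underside.
- green_box: Bystander: small green carton, 75 x 36 mm, 136 mm high. Origin at the centre of its underside.
- mustard_jar: Bystander: jar with black lid, 65 mm across, 110 mm high. Origin at the centre of its underside.
- spice_jar: Bystander: slim spice jar with a tan lid, 45 mm across, 107 mm high. Origin at the centre of its underside.
- tomato_tin: Bystander: low food tin, 75 mm across, 58 mm high. Origin at the centre of its underside.
Mind the look-alikes: they are no part of the job. What is shaped like the spout but red is not meant.

How it is judged:
On the way, in this order (a step that is already met when the one before it is completed fails the run):
1. the cap has climbed about half way up the thread, still square on the neck (z of cap in the frame of neck between 0.007 and 0.0145 m and angle between the z axis of cap and the z axis of neck, either way round below 0.15 rad and x of cap in the frame of neck between -0.005 and 0.005 m and y of cap in the frame of neck between -0.005 and 0.005 m), for 0.2 s.
2. the cap is lifted clear of the neck (z of cap in the frame of neck above 0.045 m), for 0.1 s.
3. the cap stands on the saucer, open side down, let go (horizontal distance between cap and saucer below 0.03 m and z of cap in the frame of saucer below 0.015 m and angle between cap's own z axis and vertical below 0.15 rad and contact force between the fingers and cap below 0.1 N), for 0.2 s.
At the end, for the whole second after the job is handed in: the cap stands open side down on the saucer (its centre within 30 mm of the saucer's centre, tilted under 0.15 rad); the spout sits on the neck, its foot on the shoulder (origin within 6 mm of the neck point along and across, axes within 0.12 rad); both at rest and let go (all of step 3 and x of spout in the frame of neck between -0.006 and 0.006 m and y of spout in the frame of neck between -0.006 and 0.006 m and z of spout in the frame of neck between -0.004 and 0.006 m and angle between the z axis of spout and the z axis of neck, either way round below 0.12 rad and linear speed of each of spout, cap below 0.02 m/s); the robot touches nothing.
It fails at once if a bystander (bottle, carton, jar or tin) is shifted more than 30 mm or knocked over (distance of any of clear_bottle, green_box, mustard_jar, spice_jar, tomato_tin from where it was at the start of the episode above 0.03 m or angle between any of clear_bottle, green_box, mustard_jar, spice_jar, tomato_tin's own z axis and vertical above 0.4 rad).
It also fails if it takes over 72 s, if anything falls off the work surface, if the arm or the gripper's body presses on something with over 40 N, if the wrist force passes 120 N, or if a joint passes its speed limit or range.

## Working session

There is one attempt and no reset: what is moved stays moved. The work goes in short steps, each a Python script; the robot and the scene stay as the last script left them, time stands still between calls to the robot, and variables do not carry over. Pictures are saved under pics/ and viewed, at most 10 in all, crops included, and the job is handed in when it is done.

```bash
ls; mkdir -p pics; cat > h.py <<'E'
import numpy as np, cv2
from station import robot
from scipy.spatial.transform import Rotation as R
def K(f):
    fl=240/np.tan(np.radians(f["vertical_fov"])/2); return fl
def ray(f,uv):
    fl=K(f); T=np.array(f["pose"]); d=np.array([(uv[0]-f["cx"])/fl,(uv[1]-f["cy"])/fl,1]); d=T[:3,:3]@d
    return T[:3,3],d/np.linalg.norm(d)
def proj(f,p):
    T=np.array(f["pose"]); c=T[:3,:3].T@(np.array(p)-T[:3,3]); return np.array([f["cx"],f["cy"]])+K(f)*c[:2]/c[2]
def onplane(f,uv,z=0):
    o,d=ray(f,uv); return o+d*(z-o[2])/d[2]
def tri(rs):
    A=np.zeros((3,3));b=np.zeros(3)
    for o,d in rs:
        M=np.eye(3)-np.outer(d,d);A+=M;b+=M@o
    x=np.linalg.solve(A,b); return x,[float(np.linalg.norm((np.eye(3)-np.outer(d,d))@(x-o))) for o,d in rs]
def save(f,name): cv2.imwrite("pics/"+name+".png",cv2.cvtColor(f["image"],cv2.COLOR_RGB2BGR))
E
cat > a.py <<'E'
from h import *
np.set_printoptions(precision=4,suppress=True)
fs={}
for n in ["side","top"]:
    f=fs[n]=robot.grab_frame(n); save(f,n+"0"); print(n,f["vertical_fov"],f["cx"],f["cy"]); print(np.array(f["pose"]))
for t in ["neck","cap","spout","saucer","canister","clear_bottle","green_box","mustard_jar","spice_jar","tomato_tin"]:
    for n in fs:
        l=robot.landmark_of(t,fs[n])
        print(t,n,[(np.round(np.array(x["position"])*[640,480],1).tolist(),round(x["confidence"],2),np.round(onplane(fs[n],np.array(x["position"])*[640,480])[:2],3).tolist()) for x in l])
print(robot.current_time())
E
python3 a.py
```

```text
pics
side 53.49566446743531 309.8151175767759 233.6007684144243
[[-0.9952 -0.0465  0.0862  0.4607]
 [-0.0978  0.5168 -0.8505  1.101 ]
 [-0.005  -0.8548 -0.5189  0.8035]
 [ 0.      0.      0.      1.    ]]
top 48.920909684070956 315.8816670585949 237.87320981758288
[[ 0.0233 -0.9873  0.1571  0.3527]
 [-0.9997 -0.0248 -0.0073  0.0175]
 [ 0.0111 -0.1569 -0.9875  1.4595]
 [ 0.      0.      0.      1.    ]]
neck side [([331.5, 294.6], 0.88, [0.505, 0.093]), ([280.8, 279.3], 0.48, [0.651, 0.038])]
neck top [([181.9, 258.6], 0.97, [0.517, 0.377])]
cap side [([333.1, 294.3], 0.58, [0.501, 0.091]), ([361.7, 231.3], 0.41, [0.426, -0.246])]
cap top [([181.7, 257.8], 0.78, [0.52, 0.378])]
spout side [([268.5, 249.9], 0.91, [0.712, -0.108]), ([363.0, 304.2], 0.67, [0.421, 0.125]), ([279.6, 275.1], 0.56, [0.658, 0.018])]
spout top [([347.9, 195.5], 0.92, [0.709, -0.081]), ([312.2, 211.0], 0.62, [0.661, 0.019])]
saucer side []
saucer top [([448.2, 286.5], 0.76, [0.458, -0.363])]
canister side [([311.9, 363.8], 0.56, [0.535, 0.343])]
canister top []
clear_bottle side []
clear_bottle top [([276.2, 184.6], 0.68, [0.735, 0.123])]
green_box side [([244.5, 297.4], 0.53, [0.736, 0.126])]
green_box top [([450.6, 242.5], 0.63, [0.581, -0.372]), ([450.0, 286.9], 0.18, [0.457, -0.368])]
mustard_jar side [([363.2, 304.3], 0.56, [0.421, 0.126])]
mustard_jar top [([274.7, 293.5], 0.62, [0.427, 0.116])]
spice_jar side [([363.0, 233.6], 0.79, [0.422, -0.231])]
spice_jar top [([400.6, 298.1], 0.88, [0.423, -0.231])]
tomato_tin side [([392.0, 338.2], 0.71, [0.352, 0.245])]
tomato_tin top [([225.6, 320.1], 0.95, [0.352, 0.248])]
1.1
```

View pics/side0.png

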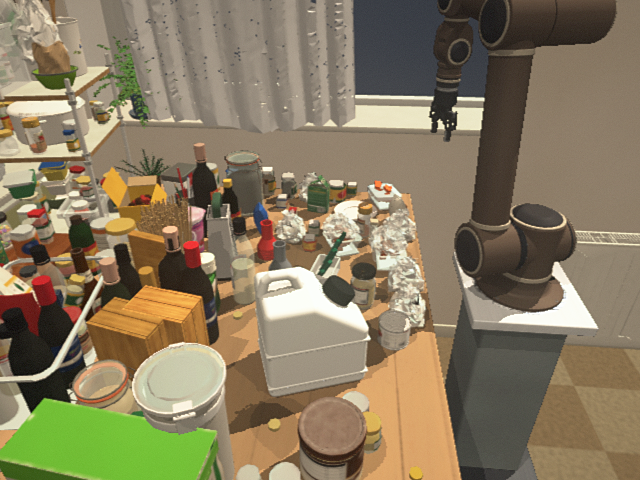

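View pics/top0.png

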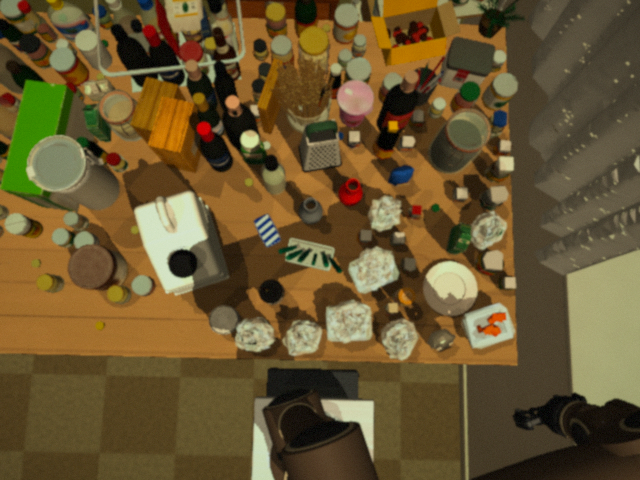

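Side view: white canister at about (312,335), its black cap at (338,290). The grey spout is at (279,258), with a red look-alike at (267,240). The mustard jar's black lid at (363,272) could be taken for the cap.
Top view: cap (183,262), grey spout (311,209), red one (349,190), mustard lid (271,291), saucer (450,287). I choose the grey spout and the cap on the canister, and check them in one crop.

```bash
python3 - <<'E'
import cv2,numpy as np
s=cv2.imread("pics/side0.png")[215:400,230:390]; t=cv2.imread("pics/top0.png")[175:305,125:231]
a=cv2.resize(s,None,fx=3,fy=3,interpolation=cv2.INTER_CUBIC); b=cv2.resize(t,None,fx=3,fy=3,interpolation=cv2.INTER_CUBIC)
b=cv2.convertScaleAbs(b,alpha=1.4)
o=np.zeros((555,480+318,3),np.uint8); o[:,:480]=a; o[:390,480:]=b
cv2.imwrite("pics/crop1.png",o)
E
cat >> h.py <<'E'
def lm(f,t,i=0):
    l=robot.landmark_of(t,f); return [np.array(x["position"])*[640,480] for x in l]
E
python3 - <<'E'
from h import *
np.set_printoptions(precision=4,suppress=True)
s=robot.grab_frame("side");t=robot.grab_frame("top")
print("neck",tri([ray(s,(331.5,294.6)),ray(t,(181.9,258.6))]))
print("spout",tri([ray(s,(279.6,275.1)),ray(t,(312.2,211.0))]))
for x in robot.search_frame("cap",t)+robot.search_frame("cap",s)+robot.search_frame("saucer",t)+robot.search_frame("saucer",s)+robot.search_frame("canister",t)+robot.search_frame("canister",s): print(np.round(np.array(x["rect"])*[640,480,640,480],1),x["confidence"])
print(robot.current_qpos())
for q in ["side"]: pass
w=robot.grab_frame("wrist"); T=np.array(w["pose"]);p=np.array(robot.current_ee_pos());r=R.from_quat(robot.current_tcp_rot()).as_matrix()
print("cam in tool",r.T@(T[:3,3]-p),r.T@T[:3,:3],w["vertical_fov"],w["cx"],w["cy"], r)
E
```

```text
neck (array([0.4954, 0.3305, 0.1895]), [0.0005423341146468619, 0.0005423341146468156])
spout (array([0.6593, 0.0188, 0.0008]), [0.0019024880160210878, 0.0019024880160209325])
[183.  262.3  25.4  31.9] 0.9
[339.5 291.   31.3  32.6] 0.63
[365.1 286.3  26.7  49.3] 0.51
[181.6 263.9  30.4  31.1] 0.54
[356.2 212.2  47.7  21. ] 0.66
[312.2 333.4 115.2 126.6] 0.6
[181.2 240.8  96.8 106.2] 0.55
[311.9 332.1 116.4 130. ] 0.78
[-1.222   0.1258 -0.0396  1.4054  0.      1.5708]
cam in tool [ 0.0798  0.0001 -0.1407] [[-0.0021 -0.9512 -0.3086]
 [ 1.     -0.002  -0.0007]
 [ 0.     -0.3086  0.9512]] 65.00889784645719 318.35728421087236 246.00177646663903 [[ 0.9398  0.3418 -0.    ]
 [ 0.3418 -0.9398  0.    ]
 [-0.     -0.     -1.    ]]
```

View pics/crop1.png

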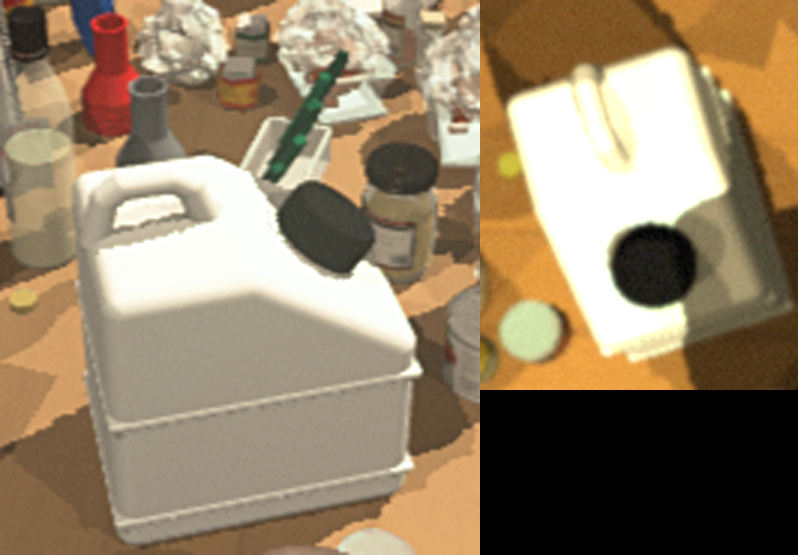

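The crop confirms the grey spout at side pixel (279,258), standing behind the canister with the red one beyond it, and the black cap on the sloping shoulder at (338,290). Next is the canister yaw from its edges, then a first approach with a wrist view.

```bash
cat > b.py <<'E'
from h import *
np.set_printoptions(precision=4,suppress=True)
s=robot.grab_frame("side");t=robot.grab_frame("top")
a=onplane(t,(135,207.7),.225);b=onplane(t,(192.3,191),.225);c=onplane(t,(207.3,239),.225)
print(a,b,c)
d=a-b;print("yaw rear edge",np.degrees(np.arctan2(-d[0],d[1])));d=b-c;print("yaw right edge",np.degrees(np.arctan2(d[1],d[0])))
e=onplane(s,(271.7,395),0);f=onplane(s,(365,377.7),0);d=e-f;print(e,f,"yaw base",np.degrees(np.arctan2(d[1],d[0])))
d=(a+b)/2-np.array([.4954,.3305,.1895]);print("neck->rear",np.degrees(np.arctan2(d[1],d[0])),np.hypot(*d[:2]))
E
python3 b.py
```

```text
[0.611  0.4408 0.225 ] [0.6554 0.3072 0.225 ] [0.5399 0.2648 0.225 ]
yaw rear edge 18.364235425051483
yaw right edge 20.13883639553275
[0.6099 0.4374 0.    ] [0.4161 0.3726 0.    ] yaw base 18.49263694836653
neck->rear 17.50991264573539 0.1444910789203764
```

```bash
cat >> h.py <<'E'
def neckframe(p=(.4954,.3305,.1895),yaw=18.5):
    y=np.radians(yaw); Rn=(R.from_euler("z",y)*R.from_euler("y",-np.radians(35)))
    return np.array(p),Rn
def toolrot(Rn,roll):  # tool z=-n ; roll about neck z
    return (Rn*R.from_euler("z",roll)*R.from_euler("x",np.pi)).as_quat()
E
cat > c.py <<'E'
from h import *
np.set_printoptions(precision=3,suppress=True)
p,Rn=neckframe(); n=Rn.apply([0,0,1]); print(n)
for d in (.12,-.001):
  for roll in np.radians([-180,-120,-60,0,60,120]):
    q=robot.inverse_kinematics(list(p+d*n),list(toolrot(Rn,roll))); print(d,round(np.degrees(roll)),None if q is None else np.array(q))
E
python3 c.py
```

```text
[-0.544 -0.182  0.819]
0.12 -180 [ 0.758 -0.319 -0.479  0.845 -0.244  0.364]
0.12 -120 [ 0.758 -0.319 -0.479  0.845 -0.244 -0.684]
0.12 -60 [ 0.758 -0.319 -0.479  0.845 -0.244 -1.731]
0.12 0 [ 0.758 -0.319 -0.479  0.845 -0.244 -2.778]
0.12 60 [ 0.758 -0.319 -0.479  0.845 -0.244  2.458]
0.12 120 [ 0.758 -0.319 -0.479  0.845 -0.244  1.411]
-0.001 -180 [ 0.69  -0.171 -0.593  0.57  -0.208  0.306]
-0.001 -120 [ 0.69  -0.171 -0.593  0.57  -0.208 -0.742]
-0.001 -60 [ 0.69  -0.171 -0.593  0.57  -0.208 -1.789]
-0.001 0 [ 0.69  -0.171 -0.593  0.57  -0.208 -2.836]
-0.001 60 [ 0.69  -0.171 -0.593  0.57  -0.208  2.4  ]
-0.001 120 [ 0.69  -0.171 -0.593  0.57  -0.208  1.353]
```

```bash
cat > d.py <<'E'
from h import *
np.set_printoptions(precision=4,suppress=True)
p,Rn=neckframe(); n=Rn.apply([0,0,1]); ro=np.radians(25)
robot.move_ptp(list(p+.12*n),list(toolrot(Rn,ro)))
f=robot.grab_frame("wrist");save(f,"w1");print(robot.current_time(),robot.current_qpos(),robot.current_wrist_force(),robot.current_width())
for t in ("neck","cap"): print(t,lm(f,t), "exp",proj(f,p+(0.0016*n if t=="cap" else 0)))
th=np.linspace(0,2*np.pi,60)
for h in (.0016,.0316):
    pts=np.array([proj(f,p+Rn.apply([.033*np.cos(a),.033*np.sin(a),h])) for a in th]).astype(np.int32)
    cv2.polylines(f["image"],[pts],True,(255,0,0),1)
ys=np.linspace(-.075,.075,2)
for X,Z in ((.0525,.225),(-.0525,.1515),(.1575,.225)):
    c=np.array([p[0],p[1],0]); Rz=R.from_euler("z",18.5,degrees=True)
    q=[tuple(proj(f,c+Rz.apply([X,y,Z])).astype(int).tolist()) for y in ys]; cv2.line(f["image"],q[0],q[1],(0,255,0),1)
save(f,"w1o")
E
python3 d.py
```

```text
4.6333 [ 0.7566 -0.3191 -0.4787  0.8455 -0.2441  3.0687] [0.9691 0.2673 0.5965] 0.9966186061297806
neck [] exp [317.5257 237.8933]
cap [array([313.792, 248.4  ])] exp [317.5252 238.5373]
```

View pics/w1o.png

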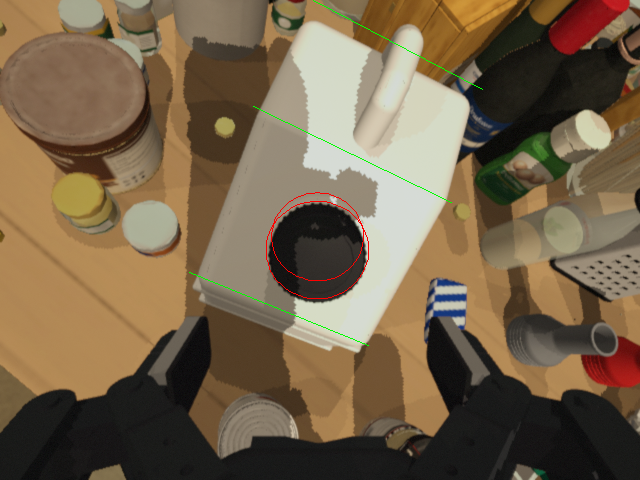

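The wrist view shows the cap silhouette at columns 267–368, rows 203–301. The predicted top circle is about 2 px off, but the predicted rear wall sticks out about 10 px too far. I'll fit the cap silhouette in all three views.

```bash
cat > e.py <<'E'
from h import *
from scipy.optimize import least_squares
np.set_printoptions(precision=4,suppress=True)
fr={n:robot.grab_frame(n) for n in ("wrist","side","top")}
cent={"wrist":(317,250),"side":(338,290),"top":(183,262)}
dirs=np.array([[np.cos(a),np.sin(a)] for a in np.linspace(0,2*np.pi,24,endpoint=False)])
sup={}
for n,f in fr.items():
    v=f["image"].max(2); thr={"wrist":75,"side":70,"top":60}[n]
    m=(v<thr).astype(np.uint8); 
    k=2 if n=="wrist" else 1
    m=cv2.morphologyEx(m,cv2.MORPH_OPEN,np.ones((3,3),np.uint8)) 
    c,l,st,_=cv2.connectedComponentsWithStats(m); x,y=cent[n]; i=l[y,x]; print(n,v[y,x],i,st[i])
    ys,xs=np.where(l==i); sup[n]=(np.c_[xs,ys]@dirs.T).max(0)+.5*0
th=np.linspace(0,2*np.pi,72)
def model(x,f):
    Rn=R.from_euler("z",np.radians(18.5)+x[4])*R.from_euler("y",-np.radians(35)+x[3])
    pts=np.array([x[:3]+Rn.apply([.033*np.cos(a),.033*np.sin(a),h]) for h in (.0016,.0316) for a in th])
    return (np.array([proj(f,p) for p in pts])@dirs.T).max(0)
W={"wrist":1,"side":2,"top":2}
x0=np.array([.4954,.3305,.1895,0,0])
for name,idx,views in (("3v fixed",[0,1,2],"wrist side top"),("3v free",[0,1,2,3,4],"wrist side top"),("side+top",[0,1,2],"side top"),("wrist",[0,1,2],"wrist")):
    def r(y):
        x=x0.copy();x[idx]=y
        return np.concatenate([(model(x,fr[n])-sup[n])*W[n] for n in views.split()])
    s=least_squares(r,x0[idx],loss="soft_l1",x_scale=[.01]*len(idx)); 
    rr=r(s.x).reshape(-1,24); print(name,s.x,[float(np.abs(a).mean().round(2)) for a in rr])
    if name=="3v fixed": print(rr.round(1))
E
python3 e.py
```

```text
wrist 53 22 [ 269  204   97   98 7453]
side 62 48 [323 277  32  29 526]
top 21 75 [  133   250   224   230 11257]
3v fixed [0.4925 0.3272 0.1814] [2.31, 3.82, 195.68]
[[   0.7    1.7    2.6    3.4    4.     4.2    5.3    5.1    4.     4.4
     3.8    3.6    3.3    1.7    0.7    1.     0.7    0.6    1.1    0.3
    -1.1   -1.2   -0.5   -0.6]
 [   1.3    1.     0.8    1.4    2.3    3.5    5.     5.2    6.1    6.2
     6.2    6.     6.3    5.2    4.2    4.     4.2    4.4    4.9    4.4
     5.9    1.9    0.4    0.9]
 [-316.3 -407.6 -469.1 -497.1 -489.4 -446.3 -400.8 -349.9 -303.5 -270.4
  -217.  -148.5  -71.9  -12.2   -0.6    0.3    0.7    1.7    3.1    2.9
     4.1    5.2  -75.1 -202.3]]
3v free [ 0.4913  0.3338  0.1847 -0.3208  0.5592] [2.17, 2.39, 195.21]
side+top [0.487  0.3289 0.1851] [3.92, 194.1]
wrist [0.4976 0.3275 0.1721] [0.49]
```

```bash
sed -i 's/^fr=.*/fr={n:robot.grab_frame(n) for n in ("wrist","side","top")}\nfor n in ("side","top"): fr[n]["image"]=cv2.cvtColor(cv2.imread(f"pics\/{n}0.png"),cv2.COLOR_BGR2RGB)/; s/{"wrist":75,"side":70,"top":60}/{"wrist":95,"side":90,"top":85}/; s/^    m=cv2.morph.*/    if n=="wrist": m=cv2.morphologyEx(m,cv2.MORPH_OPEN,np.ones((3,3),np.uint8))\n    x,y=cent[n]; h=40 if n!="wrist" else 90; mm=np.zeros_like(m); mm[y-h:y+h,x-h:x+h]=1; m*=mm; out=cv2.resize(m[y-h:y+h,x-h:x+h]*255,(260,260),interpolation=0); cv2.imwrite(f"pics\/m_{n}.png",out)/; s/if name=="3v fixed"/if 1/' e.py
sed -i 's/rr.round(1))/rr.round(1).tolist())/' e.py; python3 e.py; python3 -c "
import cv2,numpy as np
cv2.imwrite('pics/m.png',np.hstack([cv2.imread(f'pics/m_{n}.png') for n in ('wrist','side','top')]))"
```

```text
wrist 52 2 [ 269  203   97   99 7522]
side 61 4 [323 276  32  30 658]
top 23 2 [169 250  34  27 697]
3v fixed [0.4933 0.3269 0.1818] [1.73, 3.21, 2.59]
[[2.3, 2.1, 2.8, 3.3, 3.4, 3.8, 4.7, 4.1, 2.7, 2.8, 2.1, 1.9, 1.7, 0.5, 0.1, -0.3, 0.2, 0.8, 0.7, 0.3, 0.1, 0.2, 0.1, 0.6], [0.5, 0.1, -0.2, 0.5, 1.5, 2.8, 4.5, 4.3, 5.1, 5.0, 5.6, 6.1, 7.0, 5.0, 3.1, 3.5, 4.0, 3.7, 3.4, 1.2, 0.1, -3.9, -3.8, -2.2], [-8.1, -7.6, -4.5, 0.4, 2.2, 4.2, 4.6, 2.7, 2.3, 1.9, 1.1, 0.5, -0.2, -1.7, -1.2, 0.6, 0.4, 1.8, 3.8, 2.5, 1.1, 1.6, -1.5, -5.7]]
3v free [ 0.4919  0.3284  0.1832 -0.0094  0.2146] [2.31, 2.45, 2.5]
[[4.4, 3.8, 4.1, 4.3, 4.1, 4.5, 5.5, 4.9, 3.4, 3.1, 1.7, 0.6, -0.6, 1.2, 1.8, 0.9, 0.8, 1.1, 0.8, 0.2, -0.2, -0.5, 0.1, 2.8], [1.5, 0.3, -1.0, 1.0, 1.0, 1.2, 1.7, 0.4, 0.7, 2.1, 4.2, 5.4, 6.6, 4.5, 2.4, 4.5, 4.7, 3.9, 3.0, -0.0, -1.6, -4.0, -2.5, -0.8], [-7.2, -6.5, -3.8, 1.0, 2.7, 4.7, 5.1, 3.2, 2.6, 1.8, 0.5, -0.6, -0.4, -0.8, -0.9, 0.5, 0.1, 1.4, 3.4, 2.0, 0.5, 0.8, -2.5, -7.0]]
side+top [0.4913 0.3247 0.1837] [2.43, 2.78]
[[2.6, 1.5, 0.3, 0.1, 0.2, 0.8, 1.8, 1.1, 1.6, 1.5, 2.4, 3.3, 4.9, 3.7, 2.6, 3.8, 5.2, 5.7, 6.0, 4.3, 3.3, -0.7, -0.7, 0.5], [-6.7, -5.7, -2.5, 2.6, 4.3, 6.2, 6.2, 3.9, 3.0, 2.1, 0.7, -0.5, -1.6, -3.4, -3.1, -1.4, -1.6, -0.1, 2.3, 1.4, 0.5, 1.6, -1.0, -4.7]]
wrist [0.497  0.3276 0.1738] [0.4]
[[0.4, -0.4, -0.1, 0.1, -0.1, 0.2, 1.1, 0.7, -0.6, -0.1, -0.4, -0.1, 0.2, -0.4, -0.4, -0.4, 0.2, 0.9, 0.9, 0.3, -0.0, -0.2, -0.7, -0.7]]
```

View pics/m.png

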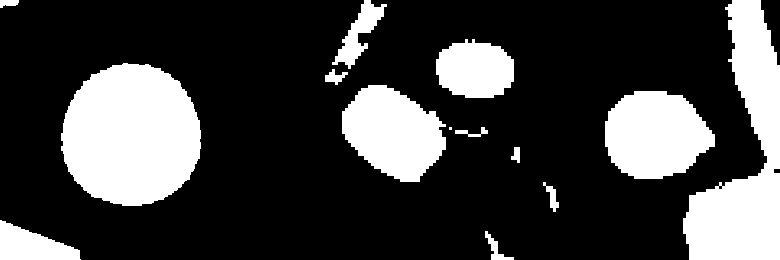

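```bash
sed -i 's/"top":85/"top":48/; s/+.5\*0/+.4/; s/^x0=.*/x0=np.array([.4954,.3305,.1895,0,0,.033,.0316])/; s/\.033\*np/x[5]*np/g; s/(.0016,.0316) for/(.0016,x[6]) for/; s/^for name.*/for name,idx,views in (("3v r",[0,1,2,5],"wrist side top"),("3v rh",[0,1,2,5,6],"wrist side top"),("3v free",[0,1,2,3,4,5,6],"wrist side top"),("s+t",[0,1,2,5,6],"side top"),("wrist",[0,1,2],"wrist")):/' e.py; python3 e.py
```

```text
wrist 52 2 [ 269  203   98   99 7524]
side 61 4 [323 276  32  30 658]
top 23 8 [169 250  28  27 592]
3v r [0.4921 0.3282 0.1859 0.0312] [0.77, 2.0, 1.26]
[[-1.8, -1.3, -0.7, -0.3, -0.2, 0.4, 1.4, 1.1, 0.1, 0.4, -0.0, 0.1, 0.2, -0.7, -0.8, -0.3, -0.5, 0.1, -0.1, -0.1, -1.3, -2.3, -2.0, -2.4], [-0.4, -1.6, -2.7, -2.7, -2.3, -1.3, 0.2, 0.0, 0.9, 1.0, 1.7, 2.4, 3.7, 2.2, 0.8, 1.8, 3.1, 3.5, 3.8, 2.2, 1.3, -2.8, -3.1, -2.3], [-0.2, -1.0, 0.0, 1.6, 1.7, 2.8, 3.1, 3.1, 2.7, 3.0, 1.9, 1.3, -0.5, -0.8, -0.3, 0.8, 0.5, 0.7, 1.2, 0.9, 0.3, 0.6, -0.5, -0.9]]
3v rh [0.491  0.3275 0.1869 0.032  0.0267] [0.58, 1.9, 1.06]
[[-1.2, -0.9, -0.6, -0.3, -0.4, -0.0, 1.0, 0.7, -0.3, 0.2, -0.0, 0.3, 0.7, 0.1, -0.2, -0.0, -0.5, -0.0, -0.2, -0.2, -1.2, -1.9, -1.4, -1.5], [-1.4, -1.9, -2.2, -1.9, -1.9, -1.4, -0.4, -0.9, -0.4, -0.4, 0.5, 1.5, 3.1, 2.0, 1.1, 2.0, 2.5, 2.2, 1.9, -0.2, -1.3, -5.3, -5.3, -4.0], [0.8, -0.1, 0.5, 1.8, 1.6, 2.5, 2.7, 2.6, 2.1, 2.5, 1.5, 1.2, -0.3, -0.6, -0.3, 0.7, 0.3, 0.4, 0.9, 0.8, 0.3, 0.8, 0.0, -0.2]]
3v free [ 0.4906  0.3272  0.1872  0.0206 -0.0264  0.0321  0.0257] [0.61, 1.9, 1.0
[... 203 characters left out ...]
, 0.6, 1.5, 3.1, 2.0, 1.2, 2.2, 2.5, 2.1, 1.8, -0.2, -1.1, -5.0, -5.1, -3.9], [1.1, -0.3, 0.4, 1.7, 1.6, 2.5, 2.6, 2.5, 2.1, 2.5, 1.6, 1.3, -0.0, -0.7, -0.3, 0.6, 0.2, 0.4, 0.9, 0.7, 0.3, 0.8, 0.1, -0.0]]
s+t [0.4903 0.3279 0.1856 0.0315 0.028 ] [1.19, 1.33]
[[-0.5, -1.0, -1.4, -1.1, -1.0, -0.5, 0.5, -0.1, 0.2, -0.1, 0.4, 0.9, 2.1, 0.6, -0.5, 0.3, 1.0, 1.1, 1.3, -0.4, -1.0, -4.8, -4.6, -3.1], [0.2, -0.5, 0.5, 2.0, 2.1, 3.2, 3.4, 3.3, 2.8, 3.0, 1.8, 1.2, -0.6, -1.2, -1.0, -0.2, -0.7, -0.7, -0.2, -0.3, -0.8, -0.2, -0.9, -0.9]]
wrist [0.4962 0.3277 0.176 ] [0.46]
[[-0.4, -0.2, 0.1, 0.3, 0.1, 0.3, 1.2, 0.7, -0.5, -0.2, -0.5, -0.3, 0.0, -0.6, -0.5, 0.1, 0.1, 0.9, 0.9, 1.1, 0.1, -0.8, -0.5, -0.8]]
```

```bash
cat > g.py <<'E'
from h import *
from scipy.optimize import least_squares
np.set_printoptions(precision=4,suppress=True)
p,Rn=neckframe((.4915,.328,.187)); n=Rn.apply([0,0,1])
dirs=np.array([[np.cos(a),np.sin(a)] for a in np.linspace(0,2*np.pi,24,endpoint=False)]); sup=[];fr=[]
for ro in np.radians([25,115,205,295]):
    robot.move_ptp(list(p+.12*n),list(toolrot(Rn,ro))); f=robot.grab_frame("wrist"); fr.append(f); save(f,f"w2_{ro:.1f}")
    x,y=proj(f,p+.02*n).astype(int); m=(f["image"].max(2)<95).astype(np.uint8); m=cv2.morphologyEx(m,cv2.MORPH_OPEN,np.ones((3,3),np.uint8))
    mm=np.zeros_like(m);mm[max(0,y-75):y+75,max(0,x-75):x+75]=1; c,l,st,_=cv2.connectedComponentsWithStats(m*mm); i=l[y,x]; print((x,y),st[i],robot.current_qpos()[5])
    ys,xs=np.where(l==i); sup.append((np.c_[xs,ys]@dirs.T).max(0)+.4)
th=np.linspace(0,2*np.pi,72)
def model(x,f):
    Rn=R.from_euler("z",np.radians(18.5)+x[4])*R.from_euler("y",-np.radians(35)+x[3])
    pts=np.array([x[:3]+Rn.apply([x[5]*np.cos(a),x[5]*np.sin(a),h]) for h in (.0016,x[6]) for a in th])
    return (np.array([proj(f,p) for p in pts])@dirs.T).max(0)
x0=np.array([*p,0,0,.033,.0316])
for idx in ([0,1,2],[0,1,2,5],[0,1,2,5,6],[0,1,2,3,4,5]):
    def r(y):
        x=x0.copy();x[idx]=y; return np.concatenate([model(x,f)-s for f,s in zip(fr,sup)])
    s=least_squares(r,x0[idx],loss="soft_l1",x_scale=[.01]*len(idx)); rr=r(s.x).reshape(-1,24); print(idx,s.x,np.abs(rr).mean(1))
print(robot.current_time())
E
python3 g.py
```

```text
(np.int64(318), np.int64(245)) [ 271  195   98  100 7582] 3.0709045263660406
(np.int64(319), np.int64(247)) [ 269  196   97   99 7533] 1.5007205684089837
(np.int64(318), np.int64(248)) [ 269  194   98  100 7615] -0.07004025912615378
(np.int64(317), np.int64(247)) [ 271  194   98  100 7590] -1.6407814898196753
[0, 1, 2] [0.4955 0.3281 0.1799] [0.7282 0.9511 0.8405 0.7819]
[0, 1, 2, 5] [0.4945 0.3278 0.1814 0.0322] [0.4487 0.4779 0.5302 0.3939]
[0, 1, 2, 5, 6] [0.4913 0.3267 0.1863 0.0328 0.024 ] [0.3391 0.3726 0.3769 0.2326]
[0, 1, 2, 3, 4, 5] [ 0.4946  0.3278  0.1814 -0.0036  0.0039  0.0322] [0.4473 0.4776 0.5286 0.4002]
9.8333
```

```bash
cat > i.py <<'E'
from h import *
np.set_printoptions(precision=4,suppress=True)
p,Rn=neckframe((.4945,.3278,.1814)); n=Rn.apply([0,0,1]); ro=np.radians(25)
robot.close_gripper(20)
robot.move_ptp(list(p+.06*n),list(toolrot(Rn,ro)))
c=robot.movel(list(p+.02*n),rate=.02,contact_N=3)
e=np.array(robot.current_ee_pos()); print(c,Rn.inv().apply(e-p),robot.current_wrist_force())
robot.movel(list(p+.09*n),rate=.15); robot.open_gripper(); print(robot.current_time(),robot.current_qpos()[5],robot.current_width())
E
python3 i.py
```

```text
True [-0.     -0.      0.0359] [-2.4824 -0.7179  4.7468]
16.9833 3.049337134653209 1.0016429008065637
```

```bash
cat > j.py <<'E'
from h import *
np.set_printoptions(precision=4,suppress=True)
p,Rn=neckframe((.4922,.3270,.1849)); n=Rn.apply([0,0,1]); ro=np.radians(25)
f0=np.array(robot.current_wrist_force())
c=robot.movel(list(p-.002*n),rate=.12,contact_N=12); t=R.from_quat(robot.current_tcp_rot())
print(c,Rn.inv().apply(np.array(robot.current_ee_pos())-p),t.inv().apply(np.array(robot.current_wrist_force())-f0))
robot.close_gripper(50)
print(robot.current_width(),robot.current_gripper_force(),t.inv().apply(np.array(robot.current_wrist_force())-f0),robot.current_torque(),robot.current_time())
f=robot.grab_frame("side");save(f,"s2")
E
python3 j.py
```

```text
False [ 0.0005  0.0001 -0.0016] [-1.1933 -0.2923 -0.1662]
0.7626976186167302 54.767298957106334 [-2.9421  0.337  -5.833 ] [-0.3264  0.846  -0.0455] 18.1917
```

```bash
cat > k.py <<'E'
from h import *
import sys
np.set_printoptions(precision=3,suppress=True)
p,Rn=neckframe((.4922,.3270,.1849)); n=Rn.apply([0,0,1])
a0=25;z=-.002
for k in range(3):
    a0+=115; z+=.008*115/360
    robot.movel(list(p+z*n),rate=.00256/1.5,attitude=list(toolrot(Rn,np.radians(a0))))
    t=R.from_quat(robot.current_tcp_rot())
    print(a0,Rn.inv().apply(np.array(robot.current_ee_pos())-p)*1e3,t.inv().apply(np.array(robot.current_wrist_force())),robot.current_torque(),robot.current_qpos()[5],robot.current_width(),robot.current_gripper_force(),robot.current_time())
robot.wait(.2)
f=robot.grab_frame("side");save(f,"s3")
E
python3 k.py; python3 - <<'E'
import cv2,numpy as np
o=[cv2.resize(cv2.imread(f"pics/{n}.png")[200:380,240:400],None,fx=2.4,fy=2.4,interpolation=cv2.INTER_CUBIC) for n in("s2","s3")]
cv2.imwrite("pics/cmp.png",np.hstack(o))
E
```

```text
140 [0.384 0.031 0.762] [-0.972 -0.114 -0.548] [-0.094  0.288 -0.025] 1.003404606597472 0.7596660018657173 55.16266546752718 20.4
255 [0.323 0.101 3.25 ] [-1.172 -2.44  -2.418] [0.027 0.164 0.022] -1.0028131240725662 0.7608341754008919 55.308402107176846 22.5583
370 [ 0.679 -0.231  5.822] [5.12  2.528 0.548] [-0.062 -0.681 -0.271] -3.0087780189631945 0.7634734329038301 55.296256737640306 24.7167
```

View pics/cmp.png

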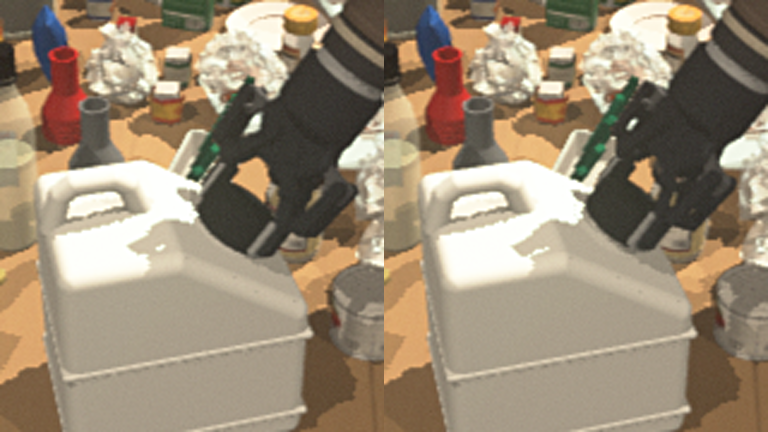

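The crops show the fingers round the cap before (left) and after (right) the first stroke. The cap is still square on the neck and sits higher. Next: second grip, finish unscrewing, lift.

```bash
cat > l.py <<'E'
from h import *
np.set_printoptions(precision=3,suppress=True)
p,Rn=neckframe((.4922,.3270,.1849)); n=Rn.apply([0,0,1])
robot.open_gripper()
z=.0078; q=list(robot.current_qpos()); q[5]+=np.radians(300); robot.set_joints(q)
robot.movel(list(p+z*n),rate=.05,attitude=list(toolrot(Rn,np.radians(70))))
f0=np.array(robot.current_wrist_force())
robot.close_gripper(50); print("grip",robot.current_width(),robot.current_gripper_force(),robot.current_time())
a0=70
for k in range(2):
    a0+=125; z+=.008*125/360
    robot.movel(list(p+z*n),rate=.00278/1.6,attitude=list(toolrot(Rn,np.radians(a0))))
    t=R.from_quat(robot.current_tcp_rot())
    print(a0,Rn.inv().apply(np.array(robot.current_ee_pos())-p)*1e3,t.inv().apply(np.array(robot.current_wrist_force())),robot.current_qpos()[5],robot.current_width(),robot.current_time())
c=robot.movel(list(p+(z+.07)*n),rate=.08,contact_N=15)
print("pull stopped",c,Rn.inv().apply(np.array(robot.current_ee_pos())-p)*1e3,robot.current_width(),robot.current_time(),robot.current_qpos())
f=robot.grab_frame("side");save(f,"s4")
t=robot.grab_frame("top"); print(lm(t,"saucer"),[np.array(x["rect"])*[640,480,640,480] for x in robot.search_frame("saucer",t)]); save(t,"t4")
E
python3 l.py;  python3 - <<'E'
import cv2,numpy as np
o=[cv2.resize(cv2.imread(f"pics/{n}.png")[a:a+150,b:b+130],None,fx=3,fy=3,interpolation=cv2.INTER_CUBIC) for n,a,b in(("s4",200,270),("t4",220,390))]
cv2.imwrite("pics/cmp2.png",np.hstack(o))
E
```

```text
grip 0.7588661761389957 54.47412471519783 30.1917
195 [ 0.881 -0.42  10.914] [-1.583 -3.579 -4.429] 0.047570064174304934 0.76214485340091 32.525
320 [ 0.346  0.666 13.591] [-0.145 -4.466 -4.483] -2.1326356739022723 0.7644120938826467 34.8583
pull stopped False [-0.625 -0.125 82.805] 0.757413453910472 35.8833 [ 0.734 -0.289 -0.537  0.754 -0.231 -2.101]
[array([447.424, 288.   ])] [array([451.072, 287.952,  54.976,  52.896])]
```

View pics/cmp2.png

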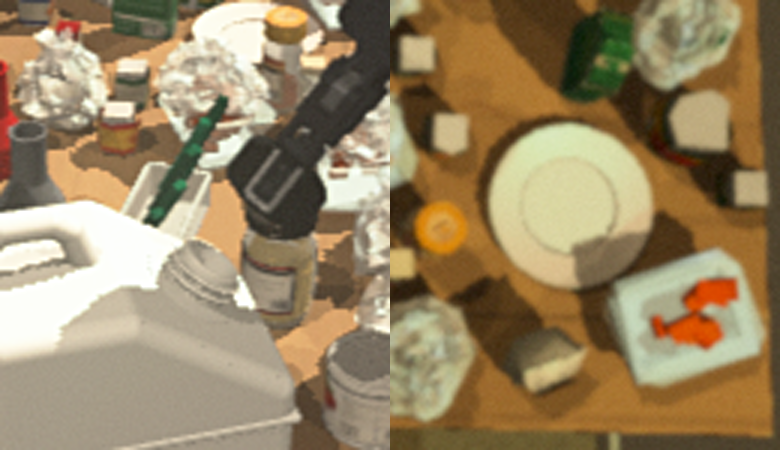

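The cap is off and held, and the bare neck is visible at crop (205,275). In the top view the saucer centre is at pixel (450.5,288.5), with the orange spice-jar lid at about (404,296) and the green carton at about (457,238), both clear of it. Placing the cap now.

```bash
cat > m.py <<'E'
from h import *
np.set_printoptions(precision=3,suppress=True)
t=robot.grab_frame("top"); s=onplane(t,(450.5,288.5),.013); print(s)
q0=np.array(robot.current_qpos()); best=None
for y in np.radians(np.arange(-180,180,15)):
    rot=(R.from_euler("z",y)*R.from_euler("x",np.pi)).as_quat(); q=robot.inverse_kinematics([s[0],s[1],.15],list(rot))
    if q is not None and abs(q[5])<3:
        c=np.abs(np.array(q)-q0)[1:].max()
        if best is None or c<best[0]: best=(c,y,rot)
print(best[:2]); rot=list(best[2])
robot.move_ptp([s[0],s[1],.15],rot)
w0=robot.current_width()
c=robot.movel([s[0],s[1],.04],rate=.12,contact_N=20)
if not c: c=robot.movel([s[0],s[1],-.001],rate=.03,contact_N=4)
print(c,w0,robot.current_ee_pos(),robot.current_wrist_force(),robot.current_time())
robot.open_gripper()
print(robot.current_width(),robot.current_wrist_force())
robot.movel([s[0],s[1],.15],rate=.2)
f=robot.grab_frame("top");save(f,"t5"); f2=robot.grab_frame("side");save(f2,"s5")
print(robot.current_time(),robot.current_qpos())
E
python3 m.py;  python3 - <<'E'
import cv2,numpy as np
o=[cv2.resize(cv2.imread(f"pics/{n}.png")[a:a+150,b:b+130],None,fx=3,fy=3,interpolation=cv2.INTER_CUBIC) for n,a,b in(("s5",150,260),("t5",220,390))]
cv2.imwrite("pics/cmp3.png",np.hstack(o))
E
```

```text
[ 0.452 -0.366  0.013]
(np.float64(0.5314056641635436), np.float64(-2.0943951023931953))
True 0.7557199070249071 [ 0.451 -0.366  0.005] [-0.56   0.248  5.509] 40.6833
0.9989133627808423 [-0.245 -0.605 -0.122]
42.0 [-0.68   0.245 -0.077  1.254 -0.    -1.727]
```

View pics/cmp3.png

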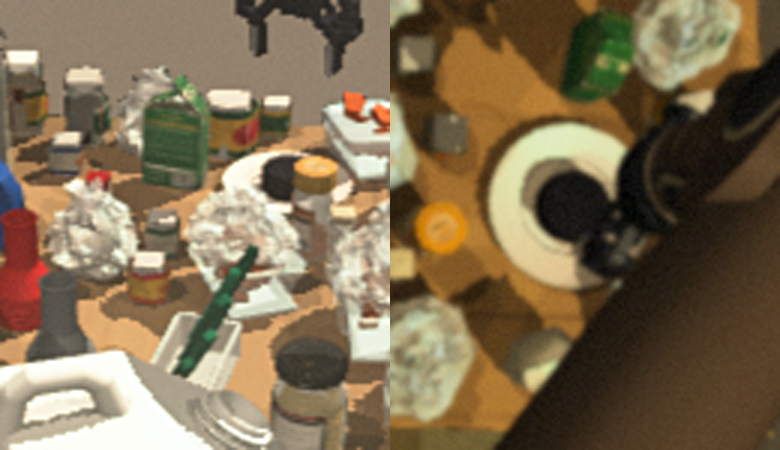

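The cap stands upright in the middle of the saucer at crop (572,206) and the fingers are clear. Now the grey spout: two light perpendicular closings centre it, then I lift.

```bash
cat > n.py <<'E'
from h import *
np.set_printoptions(precision=4,suppress=True)
xy=np.array([.660,.019]); rot=lambda y:list((R.from_euler("z",y)*R.from_euler("x",np.pi)).as_quat())
q0=np.array(robot.current_qpos()); L=[]
for y in np.radians(np.arange(-180,180,15)):
    q=robot.inverse_kinematics([*xy,.19],rot(y)); q2=robot.inverse_kinematics([*xy,.19],rot(y+np.pi/2)); q3=robot.inverse_kinematics([*xy,.07],rot(y))
    if q and q2 and q3 and abs(q[5])<2.8 and abs(q2[5])<2.8: L.append((np.abs(np.array(q)-q0)[5],y,q[5],q2[5]))
L.sort(); y=L[0][1]; print(L[0])
robot.move_ptp([*xy,.19],rot(y))
f=robot.grab_frame("wrist"); save(f,"w3"); l=[onplane(f,u,0)[:2] for u in lm(f,"spout")]; print(l)
l=[a for a in l if np.linalg.norm(a-xy)<.015]
if l: xy=(xy+l[0])/2
print(xy)
c=robot.movel([*xy,.07],rate=.15,contact_N=8); print("contact",c)
if not c:
    robot.close_gripper(20); print(robot.current_width(),robot.current_wrist_force()); robot.open_gripper()
    robot.movel([*xy,.0702],rate=.00025,attitude=rot(y+np.pi/2)) if 0 else robot.move_ptp([*xy,.07],rot(y+np.pi/2))
    robot.close_gripper(30); print(robot.current_width(),robot.current_gripper_force())
    robot.movel([*xy,.20],rate=.15)
    g=robot.grab_frame("side");save(g,"s6"); w=robot.grab_frame("wrist");save(w,"w4")
print(robot.current_width(),robot.current_time(),robot.current_qpos(),robot.current_ee_pos(),robot.current_tcp_rot())
E
python3 n.py; python3 - <<'E'
import cv2,numpy as np
a=cv2.resize(cv2.imread("pics/s6.png")[100:300,220:380],(320,400)); b=cv2.resize(cv2.imread("pics/w4.png"),(480,360))
o=np.zeros((400,800,3),np.uint8);o[:,:320]=a;o[:360,320:]=b;cv2.imwrite("pics/cmp4.png",o)
E
```

```text
Traceback (most recent call last):
  File "n.py", line 7, in <module>
    if q and q2 and q3 and abs(q[5])<2.8 and abs(q2[5])<2.8: L.append((np.abs(np.array(q)-q0)[5],y,q[5],q2[5]))
       ^
ValueError: The truth value of an array with more than one element is ambiguous. Use a.any() or a.all()
[ WARN:0@0.005] global loadsave.cpp:275 findDecoder imread_('pics/s6.png'): can't open/read file: check file path/integrity
Traceback (most recent call last):
TypeError: 'NoneType' object is not subscriptable
```

```bash
sed -i 's/if q and q2 and q3 and/if all(v is not None for v in (q,q2,q3)) and/' n.py; python3 n.py && python3 - <<'E'
import cv2,numpy as np
a=cv2.resize(cv2.imread("pics/s6.png")[100:300,220:380],(320,400)); b=cv2.resize(cv2.imread("pics/w4.png"),(480,360))
o=np.zeros((400,800,3),np.uint8);o[:,:320]=a;o[:360,320:]=b;cv2.imwrite("pics/cmp4.png",o)
E
```

```text
(np.float64(0.3381607377220428), np.float64(-1.0471975511965976), np.float64(-2.0656151722276896), np.float64(2.6467738081570005))
[array([ 0.7117, -0.0876]), array([0.6596, 0.0211])]
[0.6598 0.02  ]
contact False
0.38752795965688874 [-0.3064  0.2135  2.1797]
0.3833536237144538 32.718647718429565
0.38974975212714585 51.2917 [ 0.0303  0.3907  0.2321  1.4144 -0.      2.6483] [0.6593 0.02   0.1986] [ 0.9659  0.2588 -0.0011 -0.0002]
```

View pics/cmp4.png

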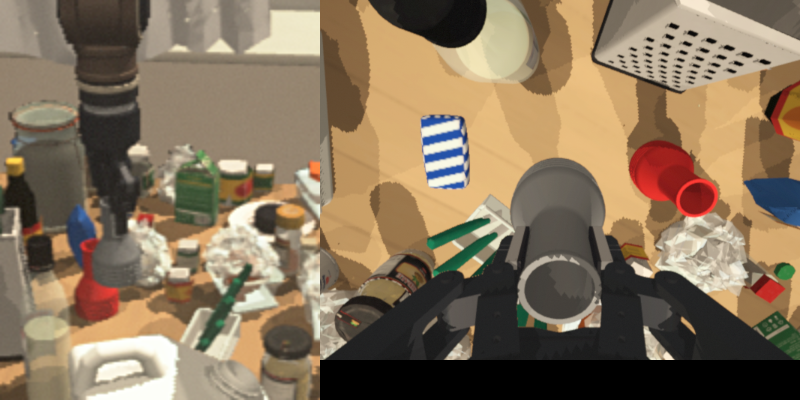

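The grey spout is held upright by its tube; the wrist view shows it centred at about (557,285) and the red one still standing. Carrying it to the neck.

```bash
cat > o.py <<'E'
from h import *
np.set_printoptions(precision=4,suppress=True)
p,Rn=neckframe((.4922,.3270,.1849)); n=Rn.apply([0,0,1])
robot.movel([.61,.02,.30],rate=.25)
q0=np.array(robot.current_qpos()); L=[]
for ro in np.radians(np.arange(0,360,10)):
    q=robot.inverse_kinematics(list(p+.16*n),list(toolrot(Rn,ro)))
    if q is not None and abs(q[5])<2.9: L.append((abs(q[5]-q0[5]),ro))
L.sort(); ro=L[0][1]; a=list(toolrot(Rn,ro)); print(L[0])
robot.move_ptp(list(p+.16*n),a); print(robot.current_time(),robot.current_width())
robot.movel(list(p+.105*n),rate=.12)
f0=np.array(robot.current_wrist_force()); t0=np.array(robot.current_torque())
c=robot.movel(list(p+.068*n),rate=.035,contact_N=6)
print(c,Rn.inv().apply(np.array(robot.current_ee_pos())-p)*1e3,Rn.inv().apply(np.array(robot.current_wrist_force())-f0),Rn.inv().apply(np.array(robot.current_torque())-t0),robot.current_width(),robot.current_time())
open("ro.txt","w").write(str(ro))
f=robot.grab_frame("side");save(f,"s7")
E
python3 o.py; python3 - <<'E'
import cv2
cv2.imwrite("pics/s7c.png",cv2.resize(cv2.imread("pics/s7.png")[180:380,240:420],None,fx=3,fy=3,interpolation=cv2.INTER_CUBIC))
E
```

```text
(np.float64(0.005325128019075809), np.float64(0.8726646259971648))
53.2083 0.38032331966629984
True [ 0.0117  0.066  68.9578] [-0.5485 -0.221   3.0736] [ 0.141  -0.1586  0.0898] 0.38192643950732186 54.7917
```

The line stopped at 69 mm, as expected for the foot on the shoulder (70 mm), with almost no side force. Release and check.

```bash
cat > p.py <<'E'
from h import *
np.set_printoptions(precision=4,suppress=True)
p,Rn=neckframe((.4922,.3270,.1849)); n=Rn.apply([0,0,1])
robot.open_gripper()
e=np.array(robot.current_ee_pos()); robot.movel(list(e+.10*n),rate=.15)
f=robot.grab_frame("side");save(f,"s8");print(robot.current_time(),robot.current_wrist_force())
w=robot.grab_frame("wrist");save(w,"w8"); print(lm(w,"spout"),proj(w,p), lm(f,"spout"),proj(f,p))
th=np.linspace(0,2*np.pi,60)
for r,h in ((.033,0),(.017,.112)):
    for g in (w,f):
        pts=np.array([proj(g,p+Rn.apply([r*np.cos(a),r*np.sin(a),h])) for a in th]).astype(np.int32); cv2.polylines(g["image"],[pts],True,(255,0,0),1)
a=cv2.resize(f["image"][190:370,250:410],(480,540),interpolation=cv2.INTER_CUBIC); b=w["image"][0:480,160:480]
o=np.zeros((540,800,3),np.uint8);o[:,:480]=a;o[:480,480:]=b
cv2.imwrite("pics/fin.png",o[...,::-1])
E
python3 p.py
```

```text
56.275 [ 0.3652 -0.1181 -0.3041]
[array([318.528, 216.384])] [319.7617 220.1606] [array([334.72 , 294.384]), array([267.712, 251.52 ]), array([363.776, 301.104]), array([360.192, 233.28 ])] [332.8423 295.3361]
```

View pics/fin.png

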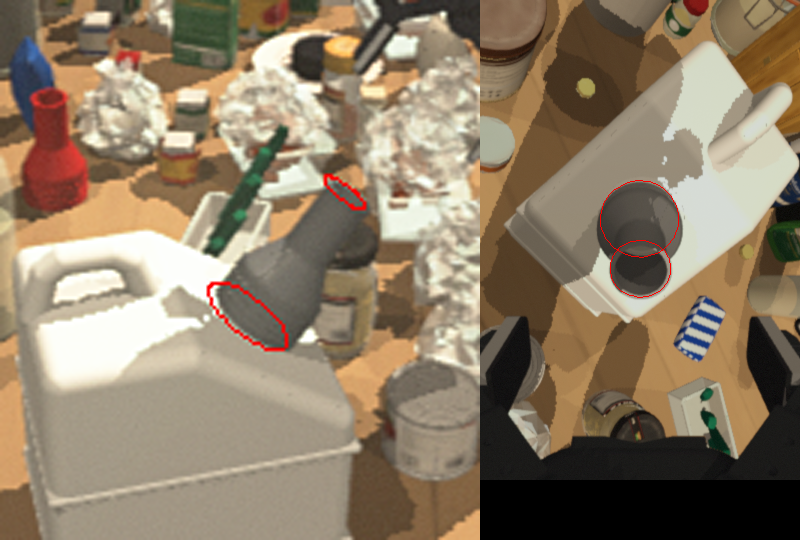

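The spout sits square on the neck: its foot at side crop (248,316) and tube top at (345,192) both match the model circles. The gripper is clear of it. Handing in.

```bash
python3 -c "
from station import robot
print(robot.close_job(),robot.current_time())"
```

```text
the job is handed in; nothing more can be done
the job is handed in; nothing more can be done
```

I handed the job in at about 56 s: the cap stands open side down on the saucer, the grey spout sits on the neck with its foot on the shoulder, and nothing standing around was seen to move; no verdict was returned.

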